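Check-valve rebuild: ball in with tongs, then third hand on the sprung cap

ROBOT

A 6-joint arm with a two-finger parallel gripper is mounted at the origin on a cart in front of the work surface, level with it; the furniture and walls round the work are solid. World frame = base frame: x ahead of the robot, y to its left, z up, the work surface at z = 0. Lengths are in m, angles in degrees, forces in N, time in s.
With the tool pointing down it reaches from about 0.375 to 0.9 m from the base axis. Payload 3.1 kg.
Tool frame: the origin (TCP) lies at the very end of the fingers, on their centre line; the grasp point (between the pads) lies bot.grip_point_offset behind it (bot.grip_point_offset is the distance from the TCP to the grasp point, in m); z points along the fingers, y is the line along which they close (so a half turn about z gives the same grasp; the last joint's range is limited). The gripper opens to 87 mm and grips with 3 to 60 N. Pads are 19 mm wide; open, the fingers measure 117 mm over their backs; the gripper's body (75 mm by 190 mm) begins 51 mm behind the grasp point.
Start: joints at [54.001, 30.224, 82.088, -0, 67.689, -10.227], TCP at [0.272, 0.563, 0.223] pointing down, gripper open.
Joint ranges: [-176.69, 176.69], [-43.24, 126.21], [12.49, 139.97], [-82, 262], [0, 151.66], [-163.58, 163.58]. Speed limits (degrees/s): [159.86, 159.86, 180, 180, 180, 180].

INTERFACE

Orientations are given as a 3x3 rotation matrix whose columns are the frame's x, y, z axes.
In Python, from rig import bot, viewer, ticket gives the robot as it stands.
- The arm moves only by the tool servo_tool, never from a script. Its argument "targets" is a list of rows, each an object with "offset": the shift along the tool's x, y, z in m, a list of three; "dr": the turn, a rotation vector about the tool's x, y, z in degrees, a list of three. In form: [{"offset": [x, y, z], "dr": [ax, ay, az]}, ...]. A call has 1 to 20 rows; each row is the pose to reach, as a shift and turn from the pose commanded when the call began, along the tool's axes at that moment; what a row does not reach only later rows make up. A row lasts 1/12 s, in which the tool goes at most 41.7 mm and 7.16 degrees, less where a joint would pass 70% of its speed; a pose out of reach is approached as far as the arm can. A call with a gripper value outside its range is refused whole. "gripper" is the gripper command: -1 is fully open, 1 is shut, values between are in proportion, set as the call begins (left out, the last holds). The fingers move at their own pace and stop on an object; the grip force is fixed at half the most. Time passes only in rows, so rows that repeat a pose let the fingers close. It gives the time, the measured TCP pose, the force, the opening and the grip force at its end, in the units of the state.
- bot.read_state(): the state, without advancing time (a new reading comes with each control period).
- viewer.capture(name): name is "side" or "top"; returns a dict with "color" (480x640x3 uint8, red, green, blue), "camera_matrix" (3x3 intrinsics, pixels), "k1" (the pictures are not rectified: a ray, as slopes to the right and down, at radius r is drawn at 1 + k1 r^2 times it, then the intrinsics apply), "R" (3x3) and "t" (3): a world point X has camera coordinates R X + t. Camera axes: x right, y down, z forward; pixel columns grow to the right and rows downward; lengths in m; the calibration is good to about 2 mm. A picture is of the moment at which its call begins. There is no depth.
- ticket.hand_in(): hands the job in; it is judged then, once.
The state is a dict: "time_s": time; "joint_positions": joint angles; "qvel": joint speeds; "tau": joint torques, N m; "position": TCP position; "tcp_rot": TCP orientation; "force": force on the tool from outside, world axes, zero at the start; "moment": the same for the moment, N m; "opening": opening from 0.0 (shut) to 1.0 (fully open); "grasp_force": force on a finger pad.
Only numpy, scipy, OpenCV 4.12 (cv2) and the standard library are available. Lean on these libraries where they do the work, as an engineer would, in place of code of your own. Each camera call takes 0.05 s, during which the arm holds its last target. There are 200 camera calls.

TASK

Help me reassemble the dispenser's check valve: using the spring tongs (keep the gripper's fingers off the ball), take the steel ball from the parts block, set it in the bore of the clamped valve body, and stand the tongs back in their stand. Then put the cap on with its two screw ears over the valve's ears and push it down on the ball against the spring with a steady force of about 10 N, without driving the flange onto the body, and leave everything else where it is. Finish while still gripping the cap and pushing: I start the two screws while you hold it.

Things in the scene. Friction and masses are not known exactly. Their poses are not given: they have to be found in the camera images.
- valve_face (a point): The valve, an upright aluminium cylinder, 56 mm across, clamped on a dark steel base plate (110 x 84 mm) fixed to the bench. This point is the centre of its open upper end, 70 mm above the bench. The bore, 38 mm wide, is open at the top; a spring-loaded brass cup sits in it. Two ears with threaded holes stand out along +x and -x, hole centres 33 mm from the axis, level with the face.
- valve: The same valve body; origin on the bore axis at bench level, z up, x axis through the two ears (turned by up to 0.3 rad; half a turn makes no difference).
- spring_cup (a joint): How far the brass cup in the bore is pressed down, m (0 free, 0.018 at most). Its floor is 28 mm below the valve face when free; the 20 mm ball in it then has its centre 18 mm and its top 8 mm below the face. Spring: about 2 N at the start of the travel and 1 N more for each mm pressed.
- ball_center (a point): Centre of the steel ball, 20 mm in diameter, about 33 g. It rests in one of the three seats of the parts block, its centre 8.7 mm above the block's top; a hex nut and a brass bush of about its size lie in the other two seats (46 mm apart).
- ball: The same ball (origin at its centre).
- parts_block: White plastic block, 150 mm (x) x 50 mm (y) x 12 mm high, fixed to the bench, turned by up to 0.2 rad; origin under its centre, z up. The three seats lie at x = -46, 0, +46 mm and y = +6 mm; two long screws lie on its other edge at y = -18 mm, their tops 8 mm above the block. A dispenser 330 mm tall stands right behind the block (from x = 0.58 m, y = -0.33 to -0.01 m): go round its front.
- tongs_grip (a point): Steel spring tongs standing tips down in their stand: two flat arms 14 mm wide (x) under a bridge. This point is midway between the two rubber thumb pads (14 x 14 mm) on the arms' outer faces, to be squeezed along the tongs' y. Bridge top 34 mm above this point (32 mm wide in y), arms' ends 70 mm below. Over the pads: 36.5 mm open, 32 mm when the tips hold the ball. 70 g.
- tongs: The same tongs and origin; y is the direction in which they close, z up. A spring pushes the pads apart, each with about 3 N when open and 8 N when on the ball: squeezed to about 34.5 mm over the pads, the tongs stay in the gripper with the tips still open round the ball. Grip the ball with 25 to 40 N on the pads.
- tongs_tips (a point): Point midway between the tongs' tips, 63 mm below tongs_grip: the place for the centre of the ball. The tips are 38 mm apart inside when open and move about 4 times as much as the pads. Lips at the ends of the arms (5 to 7 mm below this point, 2 mm inward) catch the ball from beneath.
- stand_mouth (a point): Stand of the tongs: grey plastic block, fixed. This point is the centre of its well's mouth, 46 mm above the bench. The well is 20 mm (x) by 46 mm (y), its floor 40 mm below the mouth; the standing tongs have their grip point 30 mm above this point. x and y here are the stand's; the tongs' y runs along the well's long side.
- cap_grip (a point): Grasp point of the aluminium valve cap (about 150 g), which stands on the bench on its pilot: centre of an upright boss, 16 mm over its two flats (along the cap's y), 20 mm along x, reaching from 22 mm below this point (top of the flange) to 11 mm above it; a thin hose stub goes on to 20 mm above it.
- cap: The same cap; origin at the centre of the pilot's underside, 50 mm below cap_grip; z up. Round pilot 34 mm wide, 22 mm long, chamfered; over it the 6 mm flange, two ears with screw holes along +x and -x, 33 mm from the axis. On the valve with the ball in, the pilot meets the ball with the flange still 14 mm above the body.
- cup_a: Bystander, not to be moved: sample cup with a snap lid, 55 mm wide, 58 mm high; origin at the centre of its underside.
- cup_c: Bystander, not to be moved: sample cup with a dark snap lid, 55 mm wide, 58 mm high; origin at the centre of its underside.
- box_caps: Bystander, not to be moved: small carton, 55 x 90 x 45 mm; origin at the centre of its underside.
- vial_c: Bystander, not to be moved: glass vial, 22 mm wide, 48 mm high; origin at the centre of its underside.
- vial_d: Bystander, not to be moved: glass vial, 22 mm wide, 48 mm high; origin at the centre of its underside.
- tape_roll: Bystander, not to be moved: roll of tape lying flat, 52 mm wide, 19 mm high; origin at the centre of its underside.
- screwdriver: Bystander, not to be moved: screwdriver lying on the bench, 180 mm long; origin at the centre of its underside.
- stopwatch: Bystander, not to be moved: round stopwatch lying on the bench, 49 x 64 x 14 mm; origin at the centre of its underside.
- hex_nut: Bystander, not to be moved: hexagonal steel nut in a seat of the parts block, 28 mm over corners, 11 mm high; origin at the centre of its underside.
- bush: Bystander, not to be moved: brass bush (short tube) in a seat of the parts block, 20 mm wide, 16 mm high; origin at the centre of its underside.
There are look-alikes about, which are no part of the job. What is shaped like the tongs but blue or yellow is not meant.

How it is judged (in metres and radians):
On the way, in this order (a step that is already met when the one before it is completed fails the run):
1. the ball is lifted off the parts block in the tongs (z of ball_center in the frame of parts_block above 0.04 m and contact force between tongs and ball above 0.2 N), for 0.2 s.
2. the ball lies in the bore of the valve body (horizontal distance between ball_center and valve_face below 0.008 m and z of ball_center in the frame of valve_face below -0.014 m), for 0.2 s.
3. the tongs stand in their stand, let go (horizontal distance between tongs_grip and stand_mouth below 0.018 m and z of tongs_grip in the frame of stand_mouth below 0.04 m and angle between tongs's own z axis and vertical below 0.25 rad and contact force between the fingers and tongs below 0.05 N), for 0.2 s.
4. the cap is on the valve, ears over ears, and pushes on the ball with 6 to 14 N for half a second (horizontal distance between cap and valve_face below 0.004 m and angle between the x axis of cap and the x axis of valve, either way round below 0.14 rad and angle between cap's own z axis and vertical below 0.1 rad and z of cap in the frame of valve_face above -0.0215 m and contact force between cap and ball between 6 and 14 N), for 0.5 s.
At the end, for the whole second after the job is handed in: Fingers grip the cap, which pushes on the ball with 6 to 14 N through the last second; pilot within 4 mm of the bore axis, upright within 0.1 rad, ears in line within 0.14 rad, flange over 0.5 mm off the body; ball in the bore; tongs upright in their stand, untouched (all of step 2 and all of step 3 and all of step 4 and contact force between the fingers and cap above 2 N and value of joint spring_cup above 0.002 m); the arm keeps its last pose, push and grip.
It fails at once if the gripper's fingers touch the ball (contact force between the fingers and ball above 0.3 N).
It fails at once if the cap is pushed on the ball or the valve body with more than 25 N (contact force between cap and ball above 25 N or contact force between cap and valve above 25 N).
It fails at once if a bystander is moved by more than 15 mm (distance of any of cup_a, cup_c, box_caps, vial_c, vial_d, tape_roll, screwdriver, stopwatch, hex_nut, bush from where it was at the start of the episode above 0.015 m).
It also fails if it takes over 70 s, if anything falls off the work surface, if the arm or the gripper's body presses on something with over 40 N, if the wrist force passes 120 N, or if a joint passes its speed limit or range.

## Working session

There is one attempt and no reset: what is moved stays moved. The work goes in short steps, Python scripts to look and compute and a tool call to move; the robot and the scene stay as the last step left them, time stands still between calls to the robot, and variables do not carry over. Pictures are saved under pics/ and viewed, at most 10 in all, crops included, and the job is handed in when it is done.

Besides the shell and the picture viewer there is one more tool, called after ">>>" by a JSON object that holds its "name" and its "arguments", one argument or row to a line. servo_tool: Moves the arm, as the interface text tells. Its arguments: {"type":"object","properties":{"targets":{"type":"array"},"gripper":{"type":"number"}},"required":["targets"]}

```bash
mkdir -p pics; cat > h.py <<'E'
import numpy as np, cv2, sys
sys.path.insert(0,'.')
def save(c,fn,box=None,scale=1):
    im=c["color"][:,:,::-1]
    if box: x0,y0,x1,y1=box; im=im[y0:y1,x0:x1]
    cv2.imwrite(fn,cv2.resize(im,None,fx=scale,fy=scale,interpolation=cv2.INTER_CUBIC))
def ray(c,u,v):
    K=np.array(c["camera_matrix"]);k1=c["k1"]
    p=cv2.undistortPoints(np.array([[[u,v]]],float),K,np.array([k1,0,0,0.]))[0,0]
    R=np.array(c["R"]);t=np.array(c["t"])
    d=R.T@np.array([p[0],p[1],1]);return -R.T@t,d/np.linalg.norm(d)
def atz(c,u,v,z):
    o,d=ray(c,u,v);return o+d*(z-o[2])/d[2]
def tri(c1,p1,c2,p2):
    A=np.zeros((3,3));b=np.zeros(3);L=[ray(c1,*p1),ray(c2,*p2)]
    for o,d in L:
        M=np.eye(3)-np.outer(d,d);A+=M;b+=M@o
    X=np.linalg.solve(A,b)
    return X,[np.linalg.norm((np.eye(3)-np.outer(d,d))@(X-o)) for o,d in L]
def proj(c,X):
    r=cv2.Rodrigues(np.array(c["R"],float))[0]
    return cv2.projectPoints(np.array(X,float).reshape(-1,1,3),r,np.array(c["t"],float),np.array(c["camera_matrix"],float),np.array([c["k1"],0,0,0.]))[0][:,0]
E
python3 - <<'E'
from h import *
from rig import bot,viewer
import pickle
C={n:viewer.capture(n) for n in("side","top")}
pickle.dump(C,open('c0.pkl','wb'))
for n in C:
    save(C[n],f'pics/{n}0.png',None,1.25);c=C[n];print(n,c["camera_matrix"],c["k1"],-np.array(c["R"]).T@c["t"],np.array(c["R"])[2])
print(bot.read_state(),bot.grip_point_offset)
E
```

```text
side [[614.03051759   0.         324.80170385]
 [  0.         614.03051759 234.92436154]
 [  0.           0.           1.        ]] -0.012759720894658282 [ 0.23207663 -1.37860417  0.68305412] [ 0.20295074  0.89030239 -0.4076428 ]
top [[615.24760026   0.         315.73211619]
 [  0.         615.24760026 232.43959114]
 [  0.           0.           1.        ]] -0.15955733269813802 [ 0.27495852 -0.07745113  1.50648271] [ 0.173102    0.01078321 -0.98484487]
{'time_s': 0.1, 'joint_positions': array([ 5.39980605e+01,  3.02745993e+01,  8.21493119e+01,  9.17255918e-06,
        6.76911759e+01, -1.02278851e+01]), 'qvel': array([ 0.04512823, -0.08406097, -0.21458196,  0.0678183 ,  0.02690966,
        0.05943239]), 'tau': array([ 1.08065508e-04, -4.40985703e+01, -1.77149481e+01,  6.34483108e-02,
        5.34020376e-02, -3.56451108e-05]), 'position': array([0.27134267, 0.56228031, 0.22165773]), 'tcp_rot': array([[-9.00515530e-01,  4.34822246e-01, -1.18082830e-03],
       [ 4.34823703e-01,  9.00514135e-01, -1.62490307e-03],
       [ 3.56808573e-04, -1.97670258e-03, -9.99997983e-01]]), 'force': array([-0.43649788,  0.52451163, -1.3993231 ]), 'moment': array([-0.00506711,  0.0206765 ,  0.03135022]), 'grasp_force': 0.0, 'opening': 1.0006019164700426} 0.0187
```

View pics/top0.png

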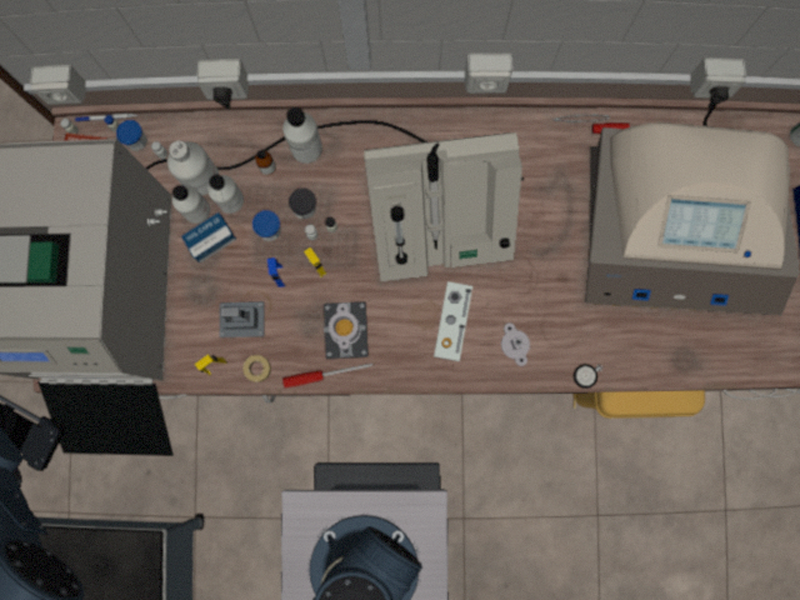

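View pics/side0.png

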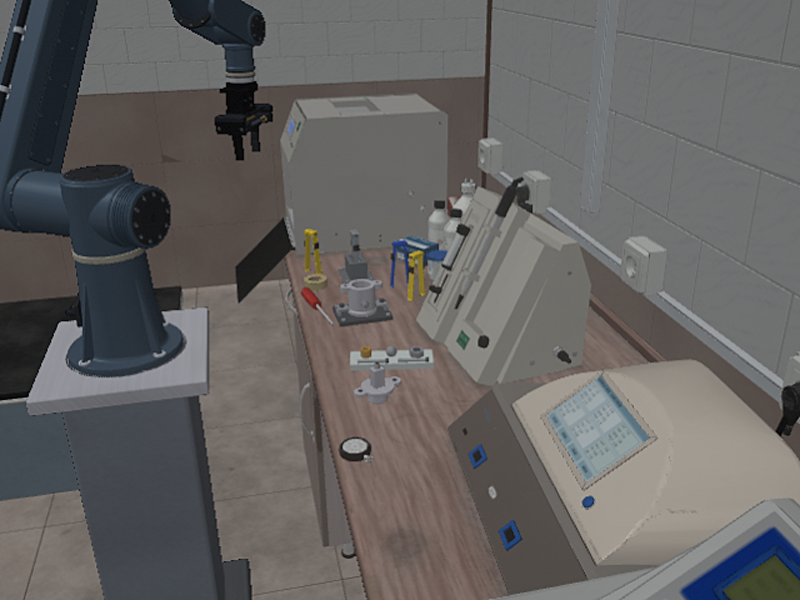

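The top view (1.25x) shows the stand and tongs at (240,317), valve (344,328), block (453,320) with the ball in the middle seat (451,320), and the cap at (515,343). The side view shows the same things at (355,255), (361,295), (391,357) and (377,385). Next, enlarged crops.

```bash
python3 - <<'E'
from h import *
import pickle
C=pickle.load(open('c0.pkl','rb'))
a=cv2.resize(C["top"]["color"][230:305,165:299,::-1],None,fx=5.9,fy=5.9,interpolation=cv2.INTER_CUBIC)
b=cv2.resize(C["top"]["color"][215:305,340:430,::-1],None,fx=6,fy=6,interpolation=cv2.INTER_CUBIC)
cv2.imwrite('pics/t1.png',a);cv2.imwrite('pics/t2.png',b)
s=C["side"];save(s,'pics/s1.png',(250,180,360,335),3.8)
print(a.shape,b.shape)
E
```

```text
(442, 791, 3) (540, 540, 3)
```

View pics/t1.png

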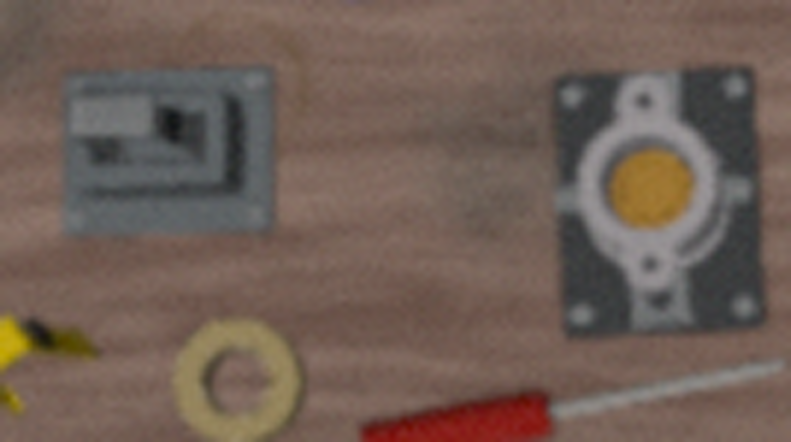

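View pics/t2.png

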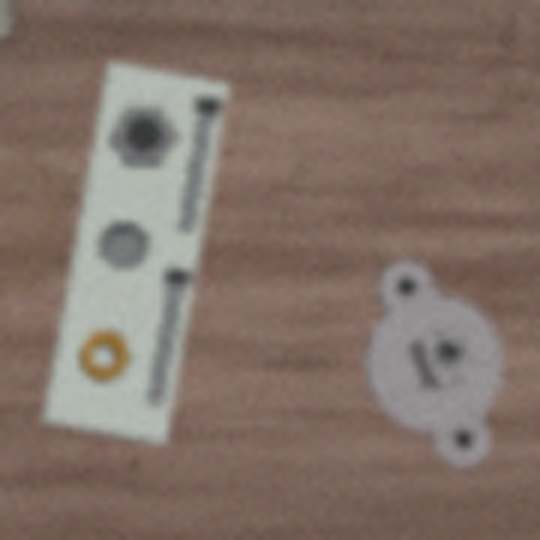

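View pics/s1.png

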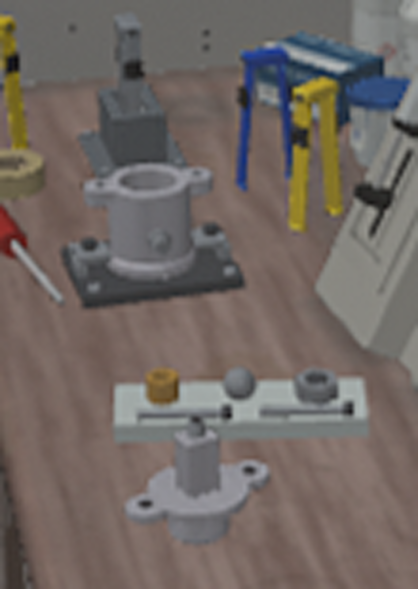

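The crops give the pixels I need. In t1 the bridge top is at (111,116), the stand base corners at (65,70),(272,68),(273,232),(65,233), and the valve ear holes at (643,100),(650,263). In t2 the ball is at (124,245), the cap ear holes at (406,286),(463,439), and the block corners are visible. In s1 the ball is at (239,382), the valve ear holes at (100,185),(200,178), the cap holes at (145,503),(250,470), and the bridge at about (127,18).

```bash
cat > m.py <<'E'
from h import *
import pickle
C=pickle.load(open('c0.pkl','rb'));T=C["top"];S=C["side"]
f=lambda o,s:(lambda u,v:(o[0]+(u+.5)/s-.5,o[1]+(v+.5)/s-.5))
t1=f((165,230),5.9);t2=f((340,215),6);s1=f((250,180),3.8)
E
python3 - <<'E'
from m import *
np.set_printoptions(precision=4,suppress=True)
for n,a,b in [("valve hole far",t1(643,100),s1(200,178)),("valve hole near",t1(650,263),s1(100,185)),("ball",t2(124,245),s1(239,382)),("cap hole far",t2(406,286),s1(250,470)),("cap hole near",t2(463,439),s1(145,503)),("stub top",t2(452,350),s1(196,419)),("bridge top",t1(111,116),s1(127,18)),("ring c",t1(652,185),s1(150,180))]:
    print(n,*tri(T,a,S,b))
for p in[(108,62),(230,86),(167,442),(43,420)]:print("block",atz(T,*t2(*p),.012))
for p in[(65,70),(272,68),(273,232),(65,233)]:print("standbase",atz(T,*t1(*p),.005))
for p in[(70,96),(152,96),(152,137),(70,137)]:print("bridge",atz(T,*t1(*p),.110))
print("hex",atz(T,*t2(144,135),.018),"bush",atz(T,*t2(104,356),.024))
E
```

```text
valve hole far [0.4957 0.0385 0.0642] [np.float64(0.0006332942550211607), np.float64(0.000633294255021255)]
valve hole near [0.4284 0.0351 0.068 ] [np.float64(0.00033707573221891164), np.float64(0.0003370757322189503)]
ball [ 0.4784 -0.1694  0.02  ] [np.float64(0.0003609751973098277), np.float64(0.000360975197309962)]
cap hole far [ 0.4602 -0.2831  0.0266] [np.float64(0.00010724278159449141), np.float64(0.00010724278159464529)]
cap hole near [ 0.3978 -0.3044  0.0271] [np.float64(0.00026856208263778856), np.float64(0.0002685620826379264)]
stub top [ 0.4291 -0.2946  0.0692] [np.float64(0.0005024304419035743), np.float64(0.0005024304419035193)]
bridge top [0.4829 0.2449 0.1089] [np.float64(6.711011156692482e-05), np.float64(6.711011156698879e-05)]
ring c [0.4609 0.0343 0.0682] [np.float64(0.0007919240893327668), np.float64(0.0007919240893327433)]
block [ 0.5559 -0.1646  0.012 ]
block [ 0.5456 -0.2147  0.012 ]
block [ 0.3991 -0.1862  0.012 ]
block [ 0.4084 -0.1361  0.012 ]
standbase [0.5181 0.2893 0.005 ]
standbase [0.5185 0.2005 0.005 ]
standbase [0.4489 0.1984 0.005 ]
standbase [0.4486 0.287  0.005 ]
bridge [0.4907 0.2613 0.11  ]
bridge [0.4906 0.2285 0.11  ]
bridge [0.4743 0.228  0.11  ]
bridge [0.4744 0.2608 0.11  ]
hex [ 0.5243 -0.1785  0.018 ] bush [ 0.433  -0.1605  0.024 ]
```

```bash
cat > plan.py <<'E'
# python3 plan.py x,y,z,yaw [x,y,z,yaw ...]  : offsets from tracked commanded pose; last becomes the new command
import sys,json,os,numpy as np
from scipy.spatial.transform import Rotation as Ro
def rot(yaw):
    y=np.radians(yaw);Y=np.array([np.cos(y),np.sin(y),0]);Z=np.array([0,0,-1.]);return np.column_stack([np.cross(Y,Z),Y,Z])
cur=json.load(open('cmd.json')) if os.path.exists('cmd.json') else [.272,.563,.223,64.228]
R=rot(cur[3]);p=cur
for a in sys.argv[1:]:
    q=[float(v) for v in a.split(',')]
    print(q,'off',(R.T@(np.array(q[:3])-cur[:3])).round(4),'dr',Ro.from_matrix(R.T@rot(q[3])).as_rotvec(degrees=True).round(2),'rows %.1f'%max(np.linalg.norm(np.subtract(q[:3],p[:3]))/.0417,abs(q[3]-p[3])/7.16));p=q
if len(sys.argv)>1: json.dump(p,open('cmd.json','w'))
else:
    from rig import bot
    s=bot.read_state();print(s["time_s"],s["position"].round(4),'cmd',cur,'yaw',np.degrees(np.arctan2(*s["tcp_rot"][[1,0],1])).round(2),'z',s["tcp_rot"][:,2].round(4),s["force"].round(2),s["opening"]*87,s["grasp_force"])
E
python3 plan.py 0.30,0.25,0.26,90 0.4827,0.2446,0.15,90
python3 - <<'E'
from m import *
np.set_printoptions(precision=4,suppress=True)
for z in(0.02,.1,.2):print(z,[atz(T,u/1.25,v/1.25,z)for u,v in((380,280),(517,262),(365,155))])
print(tri(T,(517/1.25,262/1.25),S,(480/1.25,383/1.25)))
m=lambda a,b:(np.array(a)+b)/2
for n,a in(("valve",m(atz(T,*t1(643,100),.07),atz(T,*t1(650,263),.07))),("vring",atz(T,*t1(652,185),.07))):print(n,a)
E
```

```text
[0.3, 0.25, 0.26, 90.0] off [-0.1613 -0.2697 -0.037 ] dr [  0.     0.   -25.77] rows 7.6
[0.4827, 0.2446, 0.15, 90.0] off [-0.3282 -0.1951  0.073 ] dr [  0.     0.   -25.77] rows 5.1
0.02 [array([ 0.5575, -0.0324,  0.02  ]), array([ 0.5922, -0.3037,  0.02  ]), array([ 0.817 , -0.0018,  0.02  ])]
0.1 [array([ 0.5423, -0.0348,  0.1   ]), array([ 0.5751, -0.2915,  0.1   ]), array([ 0.7878, -0.0059,  0.1   ])]
0.2 [array([ 0.5233, -0.0379,  0.2   ]), array([ 0.5538, -0.2763,  0.2   ]), array([ 0.7513, -0.011 ,  0.2   ])]
(array([ 0.599 , -0.3061,  0.0111]), [np.float64(0.0048606522490665886), np.float64(0.0048606522490664454)])
valve [0.4614 0.0365 0.07  ]
vring [0.4598 0.0343 0.07  ]
```

>>> {"name": "servo_tool", "arguments": {
  "targets": [
    {"offset": [-0.02,-0.03,-0.037],"dr": [0,0,-5]},
    {"offset": [-0.1613,-0.2697,-0.037],"dr": [0,0,-25.77]},
    {"offset": [-0.1613,-0.2697,-0.037],"dr": [0,0,-25.77]},
    {"offset": [-0.1613,-0.2697,-0.037],"dr": [0,0,-25.77]},
    {"offset": [-0.1613,-0.2697,-0.037],"dr": [0,0,-25.77]},
    {"offset": [-0.1613,-0.2697,-0.037],"dr": [0,0,-25.77]},
    {"offset": [-0.1613,-0.2697,-0.037],"dr": [0,0,-25.77]},
    {"offset": [-0.1613,-0.2697,-0.037],"dr": [0,0,-25.77]},
    {"offset": [-0.1613,-0.2697,-0.037],"dr": [0,0,-25.77]},
    {"offset": [-0.1613,-0.2697,-0.037],"dr": [0,0,-25.77]},
    {"offset": [-0.3282,-0.1951,0.073],"dr": [0,0,-25.77]},
    {"offset": [-0.3282,-0.1951,0.073],"dr": [0,0,-25.77]},
    {"offset": [-0.3282,-0.1951,0.073],"dr": [0,0,-25.77]},
    {"offset": [-0.3282,-0.1951,0.073],"dr": [0,0,-25.77]},
    {"offset": [-0.3282,-0.1951,0.073],"dr": [0,0,-25.77]},
    {"offset": [-0.3282,-0.1951,0.073],"dr": [0,0,-25.77]},
    {"offset": [-0.3282,-0.1951,0.073],"dr": [0,0,-25.77]},
    {"offset": [-0.3282,-0.1951,0.073],"dr": [0,0,-25.77]}
  ]
}}

```text
time_s: 1.6
position: [0.4814, 0.2454, 0.1487]
tcp_rot: [[-1.0, -0.001, -0.003], [-0.001, 1.0, -0.0], [0.003, -0.0, -1.0]]
force: [-0.7, 0.1, 0.9]
opening: 0.996
grasp_force: 0.0
```

```bash
python3 plan.py
```

```text
1.6 [0.4814 0.2454 0.1487] cmd [0.4827, 0.2446, 0.15, 90.0] yaw 90.06 z [-2.7e-03 -3.0e-04 -1.0e+00] [-0.68  0.13  0.91] 86.65999555724652 0.0
```

```bash
python3 plan.py 0.4836,0.2439,0.0588,90
```

```text
[0.4836, 0.2439, 0.0588, 90.0] off [-0.0009 -0.0007  0.0912] dr [0. 0. 0.] rows 2.2
```

>>> {"name": "servo_tool", "arguments": {
  "targets": [
    {"offset": [-0.0009,-0.0007,0.02],"dr": [0,0,0]},
    {"offset": [-0.0009,-0.0007,0.04],"dr": [0,0,0]},
    {"offset": [-0.0009,-0.0007,0.06],"dr": [0,0,0]},
    {"offset": [-0.0009,-0.0007,0.08],"dr": [0,0,0]},
    {"offset": [-0.0009,-0.0007,0.0912],"dr": [0,0,0]},
    {"offset": [-0.0009,-0.0007,0.0912],"dr": [0,0,0]},
    {"offset": [-0.0009,-0.0007,0.0912],"dr": [0,0,0]}
  ]
}}

```text
time_s: 2.18
position: [0.4826, 0.2443, 0.059]
tcp_rot: [[-1.0, -0.001, -0.0], [-0.001, 1.0, 0.0], [0.0, 0.0, -1.0]]
force: [0.2, -0.5, 0.1]
opening: 1.002
grasp_force: 0.0
```

>>> {"name": "servo_tool", "arguments": {
  "targets": [
    {"offset": [0,0,0],"dr": [0,0,0]},
    {"offset": [0,0,0],"dr": [0,0,0]},
    {"offset": [0,0,0],"dr": [0,0,0]},
    {"offset": [0,0,0],"dr": [0,0,0]},
    {"offset": [0,0,0],"dr": [0,0,0]},
    {"offset": [0,0,0],"dr": [0,0,0]},
    {"offset": [0,0,0],"dr": [0,0,0]},
    {"offset": [0,0,0],"dr": [0,0,0]},
    {"offset": [0,0,0],"dr": [0,0,0]},
    {"offset": [0,0,0],"dr": [0,0,0]},
    {"offset": [0,0,0],"dr": [0,0,0]},
    {"offset": [0,0,0],"dr": [0,0,0]}
  ],
  "gripper": 0.195
}}

```text
time_s: 3.18
position: [0.4832, 0.2437, 0.0582]
tcp_rot: [[-1.0, 0.0, -0.0], [0.0, 1.0, -0.0], [0.0, -0.0, -1.0]]
force: [-0.6, 0.8, 0.1]
opening: 0.403
grasp_force: 4.1
```

```bash
python3 plan.py
```

```text
3.1833 [0.4832 0.2437 0.0582] cmd [0.4836, 0.2439, 0.0588, 90.0] yaw 90.0 z [-2.e-04 -1.e-04 -1.e+00] [-0.56  0.84  0.12] 35.09084404129577 4.079123469418846
```

```bash
python3 plan.py 0.4836,0.2439,0.19,90 0.42,-0.13,0.19,-11 0.4784,-0.1694,0.12,-11
```

```text
[0.4836, 0.2439, 0.19, 90.0] off [ 0.      0.     -0.1312] dr [0. 0. 0.] rows 3.1
[0.42, -0.13, 0.19, -11.0] off [ 0.0636 -0.3739 -0.1312] dr [  0.   0. 101.] rows 14.1
[0.4784, -0.1694, 0.12, -11.0] off [ 0.0052 -0.4133 -0.0612] dr [  0.   0. 101.] rows 2.4
```

>>> {"name": "servo_tool", "arguments": {
  "targets": [
    {"offset": [0,0,-0.02],"dr": [0,0,0]},
    {"offset": [0,0,-0.045],"dr": [0,0,0]},
    {"offset": [0,0,-0.075],"dr": [0,0,0]},
    {"offset": [0,0,-0.105],"dr": [0,0,0]},
    {"offset": [0,0,-0.1312],"dr": [0,0,0]},
    {"offset": [0.006,-0.03,-0.1312],"dr": [0,0,6]},
    {"offset": [0.012,-0.06,-0.1312],"dr": [0,0,12]},
    {"offset": [0.018,-0.09,-0.1312],"dr": [0,0,18]},
    {"offset": [0.024,-0.12,-0.1312],"dr": [0,0,25]},
    {"offset": [0.03,-0.15,-0.1312],"dr": [0,0,32]},
    {"offset": [0.036,-0.18,-0.1312],"dr": [0,0,39]},
    {"offset": [0.042,-0.21,-0.1312],"dr": [0,0,46]},
    {"offset": [0.048,-0.24,-0.1312],"dr": [0,0,53]},
    {"offset": [0.054,-0.27,-0.1312],"dr": [0,0,60]},
    {"offset": [0.06,-0.3,-0.1312],"dr": [0,0,67]},
    {"offset": [0.0636,-0.33,-0.1312],"dr": [0,0,74]},
    {"offset": [0.0636,-0.355,-0.1312],"dr": [0,0,81]},
    {"offset": [0.0636,-0.374,-0.1312],"dr": [0,0,88]},
    {"offset": [0.0636,-0.374,-0.1312],"dr": [0,0,95]},
    {"offset": [0.0636,-0.374,-0.1312],"dr": [0,0,101]}
  ]
}}

```text
time_s: 4.85
position: [0.4197, -0.1317, 0.1895]
tcp_rot: [[0.199, 0.98, 0.0], [0.98, -0.199, -0.0], [-0.0, 0.0, -1.0]]
force: [-0.1, 0.1, -1.9]
opening: 0.405
grasp_force: 4.1
```

```bash
echo '[0.42,-0.13,0.19,-11]'>cmd.json; python3 plan.py; python3 plan.py 0.4784,-0.1694,0.12,-11
```

```text
4.85 [ 0.4197 -0.1317  0.1895] cmd [0.42, -0.13, 0.19, -11] yaw -11.49 z [ 2.e-04 -2.e-04 -1.e+00] [-0.09  0.11 -1.88] 35.20475593818695 4.135061997512821
[0.4784, -0.1694, 0.12, -11.0] off [-0.0275  0.0648  0.07  ] dr [0. 0. 0.] rows 2.4
```

>>> {"name": "servo_tool", "arguments": {
  "targets": [
    {"offset": [-0.0092,0.0216,0.015],"dr": [0,0,0]},
    {"offset": [-0.0183,0.0432,0.035],"dr": [0,0,0]},
    {"offset": [-0.0275,0.0648,0.055],"dr": [0,0,0]},
    {"offset": [-0.0275,0.0648,0.07],"dr": [0,0,0]},
    {"offset": [-0.0275,0.0648,0.07],"dr": [0,0,0]},
    {"offset": [-0.0275,0.0648,0.07],"dr": [0,0,0]},
    {"offset": [-0.0275,0.0648,0.07],"dr": [0,0,0]},
    {"offset": [-0.0275,0.0648,0.07],"dr": [0,0,0]}
  ]
}}

```text
time_s: 5.52
position: [0.478, -0.1694, 0.1205]
tcp_rot: [[0.191, 0.982, 0.001], [0.982, -0.191, -0.001], [-0.0, 0.001, -1.0]]
force: [-1.0, 0.1, -0.3]
opening: 0.402
grasp_force: 4.1
```

```bash
python3 - <<'E'
from h import *
from rig import viewer
import pickle
s=viewer.capture("side");t=viewer.capture("top");pickle.dump((s,t),open('c1.pkl','wb'))
a=cv2.resize(s["color"][185:325,245:385,::-1],None,fx=4,fy=4,interpolation=cv2.INTER_CUBIC)
cv2.imwrite('pics/s2.png',a)
E
python3 plan.py
```

```text
5.6167 [ 0.4782 -0.1695  0.1207] cmd [0.4784, -0.1694, 0.12, -11.0] yaw -10.99 z [ 1.4e-03 -9.0e-04 -1.0e+00] [-0.73 -0.78 -0.66] 35.0557551856214 4.134772345569218
```

View pics/s2.png

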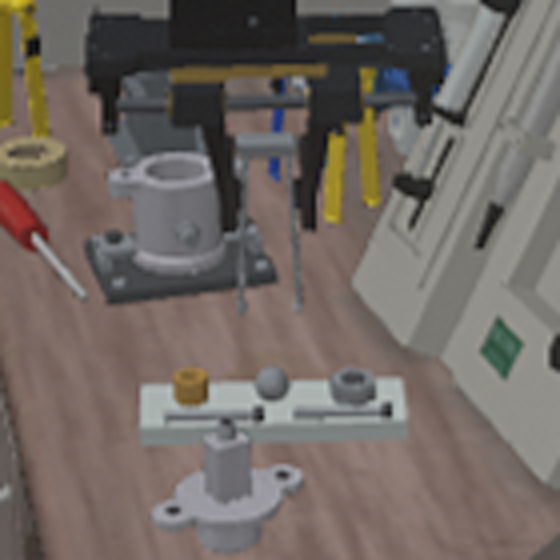

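The tongs are upright in the fingers, with arm ends at (241,310) and (297,308) and the ball below at (271,382). I'll compare these with the projections.

```bash
python3 - <<'E'
from h import *
import pickle
s,t=pickle.load(open('c1.pkl','rb'))
d=np.array([.982,-.191,0])
P=np.array([.4782,-.1695,.0685])
for X in(P,P-19*d/1e3,P+19*d/1e3,[.4784,-.1694,.0207]):
    p=proj(s,X)[0];print((p-[245,185]+.5)*4-.5)
E
python3 plan.py 0.4782,-0.1696,0.066,-11
```

```text
[270.47039734 305.74474647]
[236.5569149  306.57564977]
[304.35727277 304.9139926 ]
[272.26680263 380.92138758]
[0.4782, -0.1696, 0.066, -11.0] off [-0.0002 -0.0002  0.054 ] dr [0. 0. 0.] rows 1.3
```

>>> {"name": "servo_tool", "arguments": {
  "targets": [
    {"offset": [0,0,0.012],"dr": [0,0,0]},
    {"offset": [0,0,0.024],"dr": [0,0,0]},
    {"offset": [-0.0002,-0.0002,0.034],"dr": [0,0,0]},
    {"offset": [-0.0002,-0.0002,0.042],"dr": [0,0,0]},
    {"offset": [-0.0002,-0.0002,0.049],"dr": [0,0,0]},
    {"offset": [-0.0002,-0.0002,0.054],"dr": [0,0,0]},
    {"offset": [-0.0002,-0.0002,0.054],"dr": [0,0,0]},
    {"offset": [-0.0002,-0.0002,0.054],"dr": [0,0,0]},
    {"offset": [-0.0002,-0.0002,0.054],"dr": [0,0,0]}
  ]
}}

```text
time_s: 6.37
position: [0.4781, -0.1699, 0.0658]
tcp_rot: [[0.191, 0.982, 0.0], [0.982, -0.191, -0.0], [-0.0, 0.001, -1.0]]
force: [0.3, -0.0, -0.6]
opening: 0.401
grasp_force: 4.1
```

```bash
python3 - <<'E'
from h import *
from rig import viewer
s=viewer.capture("side")
cv2.imwrite('pics/s3.png',cv2.resize(s["color"][220:300,280:360,::-1],None,fx=6,fy=6,interpolation=cv2.INTER_CUBIC))
E
python3 plan.py
```

```text
6.4167 [ 0.4782 -0.1699  0.0659] cmd [0.4782, -0.1696, 0.066, -11.0] yaw -11.0 z [ 8.e-04 -5.e-04 -1.e+00] [-0.21  0.44 -0.51] 35.08045346111364 4.134777152503375
```

View pics/s3.png

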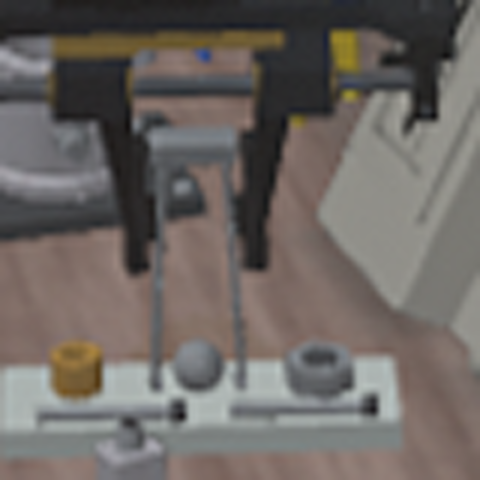

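The arms at x=157 and x=238 straddle the ball at x=198, so they are centred. Closing now.

>>> {"name": "servo_tool", "arguments": {
  "targets": [
    {"offset": [0,0,0],"dr": [0,0,0]},
    {"offset": [0,0,0],"dr": [0,0,0]},
    {"offset": [0,0,0],"dr": [0,0,0]},
    {"offset": [0,0,0],"dr": [0,0,0]},
    {"offset": [0,0,0],"dr": [0,0,0]},
    {"offset": [0,0,0],"dr": [0,0,0]},
    {"offset": [0,0,0],"dr": [0,0,0]},
    {"offset": [0,0,0],"dr": [0,0,0]}
  ],
  "gripper": 0.5
}}

```text
time_s: 7.08
position: [0.4778, -0.1698, 0.0655]
tcp_rot: [[0.191, 0.982, -0.0], [0.982, -0.191, -0.0], [-0.0, -0.0, -1.0]]
force: [-0.2, -0.3, -0.6]
opening: 0.367
grasp_force: 30.0
```

>>> {"name": "servo_tool", "arguments": {
  "targets": [
    {"offset": [0,0,-0.005],"dr": [0,0,0]},
    {"offset": [0,0,-0.015],"dr": [0,0,0]},
    {"offset": [0,0,-0.03],"dr": [0,0,0]},
    {"offset": [0,0,-0.05],"dr": [0,0,0]},
    {"offset": [0,0,-0.07],"dr": [0,0,0]},
    {"offset": [0,0,-0.09],"dr": [0,0,0]},
    {"offset": [0,0,-0.1],"dr": [0,0,0]},
    {"offset": [0,0,-0.1],"dr": [0,0,0]},
    {"offset": [0,0,-0.1],"dr": [0,0,0]}
  ]
}}

```text
time_s: 7.83
position: [0.4781, -0.1699, 0.1666]
tcp_rot: [[0.191, 0.982, 0.002], [0.982, -0.191, -0.001], [-0.001, 0.002, -1.0]]
force: [0.5, 0.1, -1.6]
opening: 0.363
grasp_force: 30.0
```

```bash
echo '[0.4782,-0.1696,0.166,-11]'>cmd.json; python3 plan.py; python3 plan.py 0.44,-0.12,0.18,-11 0.4612,0.0362,0.18,45
```

```text
7.8333 [ 0.4781 -0.1699  0.1666] cmd [0.4782, -0.1696, 0.166, -11] yaw -11.0 z [ 0.0018 -0.0012 -1.    ] [ 0.46  0.08 -1.59] 31.578452762060103 29.999283542856574
[0.44, -0.12, 0.18, -11.0] off [ 0.0414 -0.047  -0.014 ] dr [0. 0. 0.] rows 1.5
[0.4612, 0.0362, 0.18, 45.0] off [ 0.1988 -0.056  -0.014 ] dr [  0.   0. -56.] rows 7.8
```

```bash
python3 plan.py 0.44,-0.12,0.18,-11 0.461,0.036,0.18,90
```

```text
[0.44, -0.12, 0.18, -11.0] off [-0.0955 -0.1254  0.    ] dr [ 0.  0. 56.] rows 7.8
[0.461, 0.036, 0.18, 90.0] off [-0.     -0.0003  0.    ] dr [  0.   0. -45.] rows 14.1
```

```bash
echo '[0.4782,-0.1696,0.166,-11]'>cmd.json; python3 plan.py 0.44,-0.12,0.18,-11 0.461,0.036,0.18,90
```

```text
[0.44, -0.12, 0.18, -11.0] off [ 0.0414 -0.047  -0.014 ] dr [0. 0. 0.] rows 1.5
[0.461, 0.036, 0.18, 90.0] off [ 0.1985 -0.0561 -0.014 ] dr [  -0.   -0. -101.] rows 14.1
```

>>> {"name": "servo_tool", "arguments": {
  "targets": [
    {"offset": [0.012,-0.012,-0.007],"dr": [0,0,0]},
    {"offset": [0.026,-0.03,-0.014],"dr": [0,0,0]},
    {"offset": [0.0414,-0.047,-0.014],"dr": [0,0,-5]},
    {"offset": [0.053,-0.048,-0.014],"dr": [0,0,-11]},
    {"offset": [0.065,-0.049,-0.014],"dr": [0,0,-18]},
    {"offset": [0.077,-0.05,-0.014],"dr": [0,0,-25]},
    {"offset": [0.09,-0.051,-0.014],"dr": [0,0,-32]},
    {"offset": [0.103,-0.052,-0.014],"dr": [0,0,-39]},
    {"offset": [0.116,-0.053,-0.014],"dr": [0,0,-46]},
    {"offset": [0.129,-0.054,-0.014],"dr": [0,0,-53]},
    {"offset": [0.142,-0.055,-0.014],"dr": [0,0,-60]},
    {"offset": [0.155,-0.0555,-0.014],"dr": [0,0,-67]},
    {"offset": [0.168,-0.056,-0.014],"dr": [0,0,-74]},
    {"offset": [0.18,-0.0561,-0.014],"dr": [0,0,-81]},
    {"offset": [0.19,-0.0561,-0.014],"dr": [0,0,-88]},
    {"offset": [0.1985,-0.0561,-0.014],"dr": [0,0,-95]},
    {"offset": [0.1985,-0.0561,-0.014],"dr": [0,0,-101]},
    {"offset": [0.1985,-0.0561,-0.014],"dr": [0,0,-101]},
    {"offset": [0.1985,-0.0561,-0.014],"dr": [0,0,-101]}
  ]
}}

```text
time_s: 9.42
position: [0.4599, 0.036, 0.1788]
tcp_rot: [[-1.0, 0.003, -0.002], [0.003, 1.0, 0.0], [0.002, 0.0, -1.0]]
force: [0.6, -0.2, 0.1]
opening: 0.361
grasp_force: 30.0
```

>>> {"name": "servo_tool", "arguments": {
  "targets": [
    {"offset": [0,0,0.012],"dr": [0,0,0]},
    {"offset": [0,0,0.025],"dr": [0,0,0]},
    {"offset": [0,0,0.035],"dr": [0,0,0]},
    {"offset": [0,0,0.04],"dr": [0,0,0]},
    {"offset": [0,0,0.04],"dr": [0,0,0]},
    {"offset": [0,0,0.04],"dr": [0,0,0]},
    {"offset": [0,0,0.04],"dr": [0,0,0]}
  ]
}}

```text
time_s: 10.0
position: [0.461, 0.0356, 0.1399]
tcp_rot: [[-1.0, 0.001, 0.001], [0.001, 1.0, -0.0], [-0.001, -0.0, -1.0]]
force: [0.1, -0.4, -0.4]
opening: 0.36
grasp_force: 30.0
```

```bash
echo '[0.461,0.036,0.14,90]'>cmd.json; python3 - <<'E'
from h import *
from rig import viewer
s=viewer.capture("side");t=viewer.capture("top")
a=cv2.resize(s["color"][180:270,240:340,::-1],None,fx=6,fy=6,interpolation=cv2.INTER_CUBIC)
cv2.imwrite('pics/s4.png',a)
X=[.461,.036,.14+.0187-.0009]
for P in([.461,.036,.14+.0178-.063],[.461,.036,.07],[.461,.036,.14+.0178-.07]):print((proj(s,P)[0]-[240,180]+.5)*6-.5)
E
python3 plan.py
```

```text
[292.82370212 225.08996504]
[294.79046619 279.40517179]
[293.3813118  240.49255634]
10.1 [0.4611 0.0356 0.1401] cmd [0.461, 0.036, 0.14, 90] yaw 89.97 z [ 1.3e-03 -2.0e-04 -1.0e+00] [-0.41  0.08 -0.27] 31.792368367206574 29.99930403660983
```

View pics/s4.png

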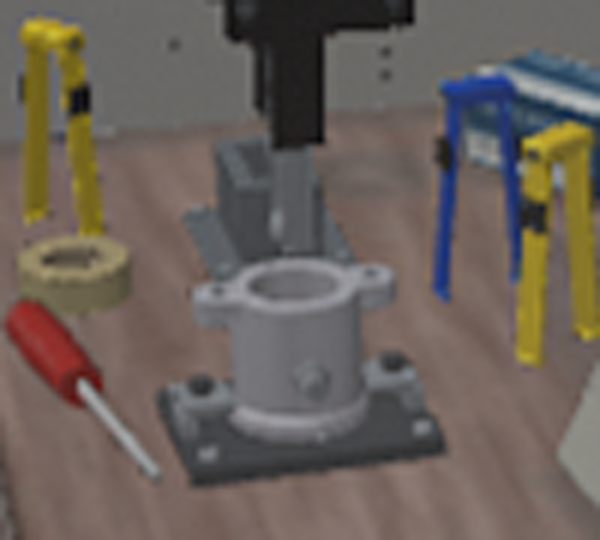

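The ball is seen between the arms at (278,220), and the tongs are over the bore centre at (295,284). Lowering into the mouth.

>>> {"name": "servo_tool", "arguments": {
  "targets": [
    {"offset": [0,0,0.008],"dr": [0,0,0]},
    {"offset": [0,0,0.015],"dr": [0,0,0]},
    {"offset": [0,0,0.022],"dr": [0,0,0]},
    {"offset": [0,0,0.028],"dr": [0,0,0]},
    {"offset": [0,0,0.033],"dr": [0,0,0]},
    {"offset": [0,0,0.033],"dr": [0,0,0]},
    {"offset": [0,0,0.033],"dr": [0,0,0]},
    {"offset": [0,0,0.033],"dr": [0,0,0]}
  ]
}}

```text
time_s: 10.77
position: [0.4607, 0.0358, 0.1065]
tcp_rot: [[-1.0, -0.0, -0.0], [-0.0, 1.0, -0.0], [0.0, -0.0, -1.0]]
force: [-0.5, -0.8, -1.1]
opening: 0.364
grasp_force: 30.0
```

```bash
echo '[0.461,0.036,0.107,90]'>cmd.json; python3 plan.py
```

```text
10.7667 [0.4607 0.0358 0.1065] cmd [0.461, 0.036, 0.107, 90] yaw 90.0 z [-1.e-04 -0.e+00 -1.e+00] [-0.54 -0.77 -1.14] 31.70677733276491 29.999293461441994
```

No contact. Opening partly to release the ball, then up.

>>> {"name": "servo_tool", "arguments": {
  "targets": [
    {"offset": [0,0,0],"dr": [0,0,0]},
    {"offset": [0,0,0],"dr": [0,0,0]},
    {"offset": [0,0,0],"dr": [0,0,0]},
    {"offset": [0,0,0],"dr": [0,0,0]},
    {"offset": [0,0,0],"dr": [0,0,0]},
    {"offset": [0,0,0],"dr": [0,0,0]},
    {"offset": [0,0,0],"dr": [0,0,0]},
    {"offset": [0,0,0],"dr": [0,0,0]}
  ],
  "gripper": 0.225
}}

```text
time_s: 11.43
position: [0.4607, 0.0358, 0.1066]
tcp_rot: [[-1.0, 0.0, 0.0], [0.0, 1.0, -0.0], [-0.0, -0.0, -1.0]]
force: [0.5, 0.3, -1.3]
opening: 0.389
grasp_force: 5.1
```

>>> {"name": "servo_tool", "arguments": {
  "targets": [
    {"offset": [0,0,-0.006],"dr": [0,0,0]},
    {"offset": [0,0,-0.014],"dr": [0,0,0]},
    {"offset": [0,0,-0.025],"dr": [0,0,0]},
    {"offset": [0,0,-0.04],"dr": [0,0,0]},
    {"offset": [0,0,-0.06],"dr": [0,0,0]},
    {"offset": [0,0,-0.083],"dr": [0,0,0]}
  ]
}}

```text
time_s: 11.93
position: [0.4599, 0.0359, 0.1905]
tcp_rot: [[-1.0, 0.0, -0.002], [0.0, 1.0, 0.0], [0.002, 0.0, -1.0]]
force: [0.8, -0.4, -0.8]
opening: 0.39
grasp_force: 5.1
```

```bash
echo '[0.461,0.036,0.19,90]'>cmd.json; python3 plan.py;  python3 plan.py 0.4833,0.2442,0.19,90
```

```text
11.9333 [0.4599 0.0359 0.1905] cmd [0.461, 0.036, 0.19, 90] yaw 90.0 z [-1.5e-03  2.0e-04 -1.0e+00] [ 0.79 -0.38 -0.82] 33.910184543961435 5.115833356976509
[0.4833, 0.2442, 0.19, 90.0] off [-0.0223  0.2082  0.    ] dr [0. 0. 0.] rows 5.0
```

```bash
echo '[0.461,0.036,0.19,90]'>cmd.json; python3 plan.py 0.4836,0.2439,0.19,90
```

```text
[0.4836, 0.2439, 0.19, 90.0] off [-0.0226  0.2079  0.    ] dr [0. 0. 0.] rows 5.0
```

>>> {"name": "servo_tool", "arguments": {
  "targets": [
    {"offset": [-0.003,0.025,0],"dr": [0,0,0]},
    {"offset": [-0.006,0.055,0],"dr": [0,0,0]},
    {"offset": [-0.009,0.088,0],"dr": [0,0,0]},
    {"offset": [-0.013,0.121,0],"dr": [0,0,0]},
    {"offset": [-0.017,0.154,0],"dr": [0,0,0]},
    {"offset": [-0.02,0.185,0],"dr": [0,0,0]},
    {"offset": [-0.0226,0.2,0],"dr": [0,0,0]},
    {"offset": [-0.0226,0.2079,0],"dr": [0,0,0]},
    {"offset": [-0.0226,0.2079,0.025],"dr": [0,0,0]},
    {"offset": [-0.0226,0.2079,0.05],"dr": [0,0,0]},
    {"offset": [-0.0226,0.2079,0.062],"dr": [0,0,0]},
    {"offset": [-0.0226,0.2079,0.067],"dr": [0,0,0]},
    {"offset": [-0.0226,0.2079,0.067],"dr": [0,0,0]},
    {"offset": [-0.0226,0.2079,0.067],"dr": [0,0,0]},
    {"offset": [-0.0226,0.2079,0.067],"dr": [0,0,0]},
    {"offset": [-0.0226,0.2079,0.067],"dr": [0,0,0]}
  ]
}}

```text
time_s: 13.27
position: [0.4842, 0.2437, 0.1238]
tcp_rot: [[-1.0, 0.0, 0.002], [0.0, 1.0, 0.001], [-0.002, 0.001, -1.0]]
force: [-0.2, -0.3, -1.3]
opening: 0.39
grasp_force: 5.1
```

```bash
echo '[0.4836,0.2439,0.123,90]'>cmd.json; python3 plan.py; python3 - <<'E'
from m import *
from rig import viewer
t=viewer.capture("top");s=viewer.capture("side");pickle.dump((s,t),open('c2.pkl','wb'))
u,v=t1(652,188);u,v=int(round(u)),int(round(v))
print(T["color"][v-4:v+5:2,u-4:u+5:2].tolist());print(t["color"][v-4:v+5:2,u-4:u+5:2].tolist())
E
```

```text
13.2667 [0.4842 0.2437 0.1238] cmd [0.4836, 0.2439, 0.123, 90] yaw 89.98 z [ 2.4e-03  6.0e-04 -1.0e+00] [-0.17 -0.29 -1.28] 33.92601987235987 5.115221813321114
[[[136, 107, 57], [149, 111, 42], [151, 114, 45], [154, 116, 50], [145, 112, 57]], [[147, 108, 47], [156, 117, 49], [160, 118, 52], [156, 114, 49], [152, 113, 49]], [[150, 110, 49], [155, 116, 50], [160, 119, 50], [159, 119, 50], [154, 117, 48]], [[146, 107, 45], [156, 117, 49], [160, 122, 56], [156, 117, 50], [157, 113, 47]], [[155, 119, 50], [155, 116, 49], [158, 119, 48], [150, 112, 46], [149, 110, 51]]]
[[[144, 109, 59], [147, 112, 59], [125, 101, 58], [148, 113, 54], [157, 119, 62]], [[137, 107, 65], [100, 99, 100], [103, 106, 110], [97, 92, 88], [141, 110, 53]], [[112, 106, 94], [121, 121, 124], [123, 125, 125], [113, 116, 118], [126, 102, 68]], [[126, 117, 99], [126, 127, 128], [126, 127, 127], [118, 118, 119], [146, 115, 69]], [[150, 112, 53], [133, 116, 93], [132, 121, 108], [124, 103, 76], [153, 116, 52]]]
```

The ball sits grey in the middle of the brass cup. Inserting the tongs in the stand.

>>> {"name": "servo_tool", "arguments": {
  "targets": [
    {"offset": [0,0,0.01],"dr": [0,0,0]},
    {"offset": [0,0,0.02],"dr": [0,0,0]},
    {"offset": [0,0,0.03],"dr": [0,0,0]},
    {"offset": [0,0,0.04],"dr": [0,0,0]},
    {"offset": [0,0,0.05],"dr": [0,0,0]},
    {"offset": [0,0,0.058],"dr": [0,0,0]},
    {"offset": [0,0,0.0625],"dr": [0,0,0]},
    {"offset": [0,0,0.0625],"dr": [0,0,0]},
    {"offset": [0,0,0.0625],"dr": [0,0,0]},
    {"offset": [0,0,0.0625],"dr": [0,0,0]}
  ]
}}

```text
time_s: 14.2
position: [0.4836, 0.2438, 0.0603]
tcp_rot: [[-1.0, -0.0, 0.001], [-0.0, 1.0, 0.0], [-0.001, 0.0, -1.0]]
force: [0.2, 0.7, -0.4]
opening: 0.39
grasp_force: 5.1
```

```bash
echo '[0.4836,0.2439,0.0605,90]'>cmd.json; python3 plan.py
```

```text
14.2 [0.4836 0.2438 0.0603] cmd [0.4836, 0.2439, 0.0605, 90] yaw 90.0 z [ 7.e-04  1.e-04 -1.e+00] [ 0.23  0.7  -0.41] 33.948286328044446 5.0772475451231
```

Release in the stand, go up, and plan to the cap.

>>> {"name": "servo_tool", "arguments": {
  "targets": [
    {"offset": [0,0,0.0015],"dr": [0,0,0]},
    {"offset": [0,0,0.0015],"dr": [0,0,0]},
    {"offset": [0,0,0.0015],"dr": [0,0,0]},
    {"offset": [0,0,0.0015],"dr": [0,0,0]},
    {"offset": [0,0,0.0015],"dr": [0,0,0]},
    {"offset": [0,0,0.0015],"dr": [0,0,0]},
    {"offset": [0,0,0.0015],"dr": [0,0,0]},
    {"offset": [0,0,0.0015],"dr": [0,0,0]}
  ],
  "gripper": -1
}}

```text
time_s: 14.87
position: [0.4833, 0.2437, 0.0586]
tcp_rot: [[-1.0, 0.0, 0.0], [0.0, 1.0, 0.0], [-0.0, 0.0, -1.0]]
force: [0.7, -0.2, -0.2]
opening: 0.908
grasp_force: 0.0
```

>>> {"name": "servo_tool", "arguments": {
  "targets": [
    {"offset": [0,0,-0.02],"dr": [0,0,0]},
    {"offset": [0,0,-0.05],"dr": [0,0,0]},
    {"offset": [0,0,-0.09],"dr": [0,0,0]},
    {"offset": [0,0,-0.121],"dr": [0,0,0]},
    {"offset": [0,0,-0.121],"dr": [0,0,0]}
  ]
}}

```text
time_s: 15.28
position: [0.4874, 0.2449, 0.1857]
tcp_rot: [[-1.0, -0.0, 0.013], [-0.0, 1.0, 0.003], [-0.013, 0.003, -1.0]]
force: [1.1, 0.3, -1.0]
opening: 1.004
grasp_force: 0.0
```

```bash
echo '[0.4836,0.2439,0.18,90]'>cmd.json; python3 plan.py; python3 - <<'E'
from m import *
from rig import viewer
t=viewer.capture("top");s=viewer.capture("side");pickle.dump((s,t),open('c3.pkl','wb'))
cv2.imwrite('pics/s5.png',cv2.resize(s["color"][175:275,240:340,::-1],None,fx=5,fy=5,interpolation=cv2.INTER_CUBIC))
# shift of cap since start
a=T["color"][255:300,395:430];print(np.abs(a.astype(int)-t["color"][255:300,395:430]).mean())
E
python3 plan.py 0.36,0.1,0.18,99 0.36,-0.18,0.18,108.8 0.429,-0.2938,0.13,108.8
```

```text
15.2833 [0.4874 0.2449 0.1857] cmd [0.4836, 0.2439, 0.18, 90] yaw 90.02 z [ 0.0126  0.0034 -0.9999] [ 1.06  0.26 -0.95] 87.34049605538772 0.0
7.477248677248677
[0.36, 0.1, 0.18, 99.0] off [ 0.1236 -0.1439  0.    ] dr [ 0.  0. -9.] rows 4.5
[0.36, -0.18, 0.18, 108.8] off [ 0.1236 -0.4239  0.    ] dr [  0.    0.  -18.8] rows 6.7
[0.429, -0.2938, 0.13, 108.8] off [ 0.0546 -0.5377  0.05  ] dr [  0.    0.  -18.8] rows 3.4
```

View pics/s5.png

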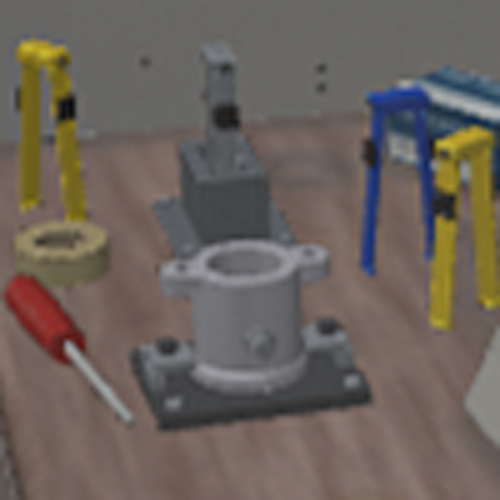

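Tongs are upright in the stand at (218,100), and the valve is undisturbed. On to the cap.

```bash
echo '[0.4836,0.2439,0.18,90]'>cmd.json; python3 plan.py 0.429,-0.294,0.12,108.8
python3 - <<'E'
from m import *
s,t=pickle.load(open('c3.pkl','rb'))
for b in((255,300,395,430),(250,290,340,360)):
    a,c=[cv2.GaussianBlur(i[b[0]:b[1],b[2]:b[3]].astype(np.float32).mean(2),(0,0),1) for i in(T["color"],t["color"])]
    print(np.abs(a-c).mean(),cv2.phaseCorrelate(a,c,cv2.createHanningWindow(a.shape[::-1],cv2.CV_32F)))
E
```

```text
[0.429, -0.294, 0.12, 108.8] off [ 0.0546 -0.5379  0.06  ] dr [  0.    0.  -18.8] rows 13.0
7.462556 ((-0.07582473384767852, 0.5565073908578348), 1.0388839862964772)
10.236213 ((0.02972634818895159, -0.07432945096603305), 0.9325725001096725)
```

>>> {"name": "servo_tool", "arguments": {
  "targets": [
    {"offset": [0.005,-0.03,0],"dr": [0,0,-2]},
    {"offset": [0.0546,-0.5379,0],"dr": [0,0,-18.8]},
    {"offset": [0.0546,-0.5379,0],"dr": [0,0,-18.8]},
    {"offset": [0.0546,-0.5379,0],"dr": [0,0,-18.8]},
    {"offset": [0.0546,-0.5379,0],"dr": [0,0,-18.8]},
    {"offset": [0.0546,-0.5379,0],"dr": [0,0,-18.8]},
    {"offset": [0.0546,-0.5379,0],"dr": [0,0,-18.8]},
    {"offset": [0.0546,-0.5379,0],"dr": [0,0,-18.8]},
    {"offset": [0.0546,-0.5379,0],"dr": [0,0,-18.8]},
    {"offset": [0.0546,-0.5379,0],"dr": [0,0,-18.8]},
    {"offset": [0.0546,-0.5379,0],"dr": [0,0,-18.8]},
    {"offset": [0.0546,-0.5379,0],"dr": [0,0,-18.8]},
    {"offset": [0.0546,-0.5379,0],"dr": [0,0,-18.8]},
    {"offset": [0.0546,-0.5379,0],"dr": [0,0,-18.8]},
    {"offset": [0.0546,-0.5379,0],"dr": [0,0,-18.8]},
    {"offset": [0.0546,-0.5379,0.03],"dr": [0,0,-18.8]},
    {"offset": [0.0546,-0.5379,0.06],"dr": [0,0,-18.8]},
    {"offset": [0.0546,-0.5379,0.06],"dr": [0,0,-18.8]},
    {"offset": [0.0546,-0.5379,0.06],"dr": [0,0,-18.8]},
    {"offset": [0.0546,-0.5379,0.06],"dr": [0,0,-18.8]}
  ]
}}

```text
time_s: 17.05
position: [0.4287, -0.2934, 0.1196]
tcp_rot: [[-0.946, -0.323, -0.001], [-0.323, 0.946, 0.001], [0.0, 0.001, -1.0]]
force: [-0.0, 0.7, -0.3]
opening: 1.001
grasp_force: 0.0
```

```bash
python3 plan.py
```

```text
17.05 [ 0.4287 -0.2934  0.1196] cmd [0.429, -0.294, 0.12, 108.8] yaw 108.85 z [-7.e-04  9.e-04 -1.e+00] [-0.04  0.67 -0.29] 87.05432860386298 0.0
```

>>> {"name": "servo_tool", "arguments": {
  "targets": [
    {"offset": [0,0,0.025],"dr": [0,0,0]},
    {"offset": [0,0,0.05],"dr": [0,0,0]},
    {"offset": [0,0,0.07],"dr": [0,0,0]},
    {"offset": [0,0,0.082],"dr": [0,0,0]},
    {"offset": [0,0,0.0875],"dr": [0,0,0]},
    {"offset": [0,0,0.0875],"dr": [0,0,0]},
    {"offset": [0,0,0.0875],"dr": [0,0,0]},
    {"offset": [0,0,0.0875],"dr": [0,0,0]}
  ]
}}

```text
time_s: 17.72
position: [0.4295, -0.2949, 0.0334]
tcp_rot: [[-0.947, -0.323, 0.002], [-0.323, 0.947, -0.002], [-0.001, -0.003, -1.0]]
force: [-0.4, 0.1, -0.1]
opening: 0.997
grasp_force: 0.0
```

>>> {"name": "servo_tool", "arguments": {
  "targets": [
    {"offset": [0,0,0],"dr": [0,0,0]},
    {"offset": [0,0,0],"dr": [0,0,0]},
    {"offset": [0,0,0],"dr": [0,0,0]},
    {"offset": [0,0,0],"dr": [0,0,0]},
    {"offset": [0,0,0],"dr": [0,0,0]},
    {"offset": [0,0,0],"dr": [0,0,0]},
    {"offset": [0,0,0],"dr": [0,0,0]},
    {"offset": [0,0,0],"dr": [0,0,0]},
    {"offset": [0,0,0],"dr": [0,0,0]},
    {"offset": [0,0,0],"dr": [0,0,0]},
    {"offset": [0,0,0],"dr": [0,0,0]},
    {"offset": [0,0,0],"dr": [0,0,0]},
    {"offset": [0,0,0],"dr": [0,0,0]},
    {"offset": [0,0,0],"dr": [0,0,0]}
  ],
  "gripper": 0.95
}}

```text
time_s: 18.88
position: [0.4286, -0.2942, 0.032]
tcp_rot: [[-0.947, -0.322, -0.0], [-0.322, 0.947, 0.0], [0.0, 0.0, -1.0]]
force: [-0.2, 0.0, 0.2]
opening: 0.178
grasp_force: 30.0
```

```bash
echo '[0.429,-0.294,0.0325,108.8]'>cmd.json; python3 plan.py; python3 plan.py 0.429,-0.294,0.15,108.8 0.461,0.036,0.15,92.9
```

```text
18.8833 [ 0.4286 -0.2942  0.032 ] cmd [0.429, -0.294, 0.0325, 108.8] yaw 108.8 z [-1.e-04  0.e+00 -1.e+00] [-0.24  0.04  0.19] 15.4616058011849 29.996879124082625
[0.429, -0.294, 0.15, 108.8] off [ 0.      0.     -0.1175] dr [0. 0. 0.] rows 2.8
[0.461, 0.036, 0.15, 92.9] off [-0.1366  0.3021 -0.1175] dr [ 0.   0.  15.9] rows 8.0
```

>>> {"name": "servo_tool", "arguments": {
  "targets": [
    {"offset": [0,0,-0.02],"dr": [0,0,0]},
    {"offset": [0,0,-0.05],"dr": [0,0,0]},
    {"offset": [0,0,-0.08],"dr": [0,0,0]},
    {"offset": [0,0,-0.1175],"dr": [0,0,0]},
    {"offset": [-0.012,0.025,-0.1175],"dr": [0,0,1]},
    {"offset": [-0.026,0.056,-0.1175],"dr": [0,0,3]},
    {"offset": [-0.04,0.087,-0.1175],"dr": [0,0,5]},
    {"offset": [-0.054,0.118,-0.1175],"dr": [0,0,7]},
    {"offset": [-0.068,0.15,-0.1175],"dr": [0,0,9]},
    {"offset": [-0.082,0.182,-0.1175],"dr": [0,0,11]},
    {"offset": [-0.096,0.213,-0.1175],"dr": [0,0,13]},
    {"offset": [-0.11,0.244,-0.1175],"dr": [0,0,15.9]},
    {"offset": [-0.122,0.27,-0.1175],"dr": [0,0,15.9]},
    {"offset": [-0.132,0.29,-0.1175],"dr": [0,0,15.9]},
    {"offset": [-0.1366,0.3021,-0.1175],"dr": [0,0,15.9]},
    {"offset": [-0.1366,0.3021,-0.1175],"dr": [0,0,15.9]},
    {"offset": [-0.1366,0.3021,-0.1175],"dr": [0,0,15.9]},
    {"offset": [-0.1366,0.3021,-0.1],"dr": [0,0,15.9]},
    {"offset": [-0.1366,0.3021,-0.0875],"dr": [0,0,15.9]},
    {"offset": [-0.1366,0.3021,-0.0875],"dr": [0,0,15.9]}
  ]
}}

```text
time_s: 20.55
position: [0.4591, 0.0349, 0.1179]
tcp_rot: [[-0.999, -0.049, -0.004], [-0.049, 0.999, 0.0], [0.004, 0.001, -1.0]]
force: [-0.5, -0.0, -1.1]
opening: 0.182
grasp_force: 30.0
```

>>> {"name": "servo_tool", "arguments": {
  "targets": [
    {"offset": [0,0,0],"dr": [0,0,0]},
    {"offset": [0,0,0],"dr": [0,0,0]},
    {"offset": [0,0,0],"dr": [0,0,0]},
    {"offset": [0,0,0],"dr": [0,0,0]}
  ]
}}

```text
time_s: 20.88
position: [0.4611, 0.0354, 0.1202]
tcp_rot: [[-0.999, -0.05, 0.001], [-0.05, 0.999, -0.0], [-0.001, -0.0, -1.0]]
force: [0.2, 0.2, -0.2]
opening: 0.183
grasp_force: 30.0
```

```bash
echo '[0.461,0.036,0.12,92.9]'>cmd.json; python3 plan.py; python3 - <<'E'
from m import *
from rig import viewer
t=viewer.capture("top");s=viewer.capture("side");pickle.dump((s,t),open('c4.pkl','wb'))
a=cv2.resize(s["color"][190:260,250:330,::-1],None,fx=7,fy=7,interpolation=cv2.INTER_CUBIC)
b=cv2.resize(t["color"][240:290,250:300,::-1],None,fx=4.6,fy=9.8,interpolation=cv2.INTER_CUBIC)
cv2.imwrite('pics/s6.png',np.hstack([a,b[:a.shape[0]]]));print(a.shape,b.shape)
R=np.radians(2.9);d=np.array([np.cos(R),np.sin(R),0])*.033
for z in(.116,.070):
  for k in(-1,1):print(z,((proj(s,np.array([.461,.036,z])+k*d)[0]-[250,190]+.5)*7-.5))
E
```

```text
20.8833 [0.4611 0.0354 0.1202] cmd [0.461, 0.036, 0.12, 92.9] yaw 92.87 z [ 1.5e-03 -3.0e-04 -1.0e+00] [ 0.24  0.18 -0.25] 15.93727264025136 29.997013695538044
(490, 560, 3) (490, 230, 3)
0.116 [179.18536796 148.07869932]
0.116 [359.31830034 127.75078628]
0.07 [184.58207205 266.77146105]
0.07 [362.50227503 245.45266767]
```

View pics/s6.png

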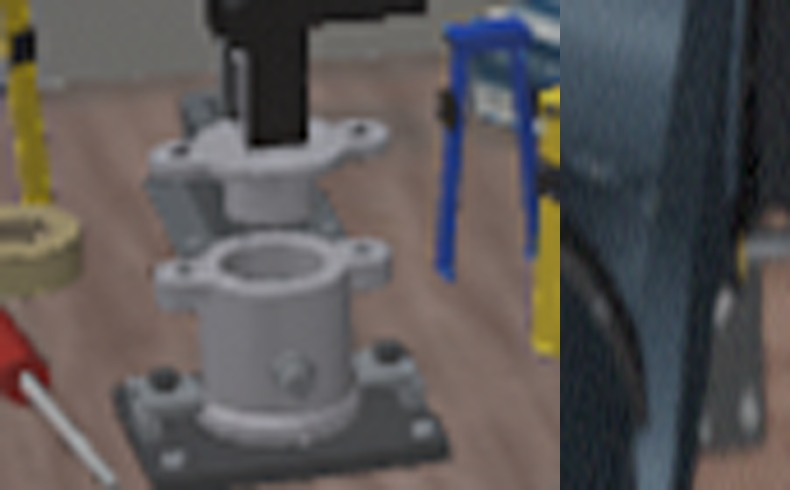

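The cap holes at (180,151),(361,131) sit directly over the valve holes at (183,268),(364,248), within about 1 mm of prediction. Lowering into the bore.

>>> {"name": "servo_tool", "arguments": {
  "targets": [
    {"offset": [0,0,0.006],"dr": [0,0,0]},
    {"offset": [0,0,0.012],"dr": [0,0,0]},
    {"offset": [0,0,0.016],"dr": [0,0,0]},
    {"offset": [0,0,0.019],"dr": [0,0,0]},
    {"offset": [0,0,0.022],"dr": [0,0,0]},
    {"offset": [0,0,0.022],"dr": [0,0,0]},
    {"offset": [0,0,0.022],"dr": [0,0,0]},
    {"offset": [0,0,0.022],"dr": [0,0,0]}
  ]
}}

```text
time_s: 21.65
position: [0.4607, 0.0358, 0.0975]
tcp_rot: [[-0.999, -0.051, 0.0], [-0.051, 0.999, -0.0], [-0.0, -0.0, -1.0]]
force: [-0.5, -0.3, -1.6]
opening: 0.182
grasp_force: 30.0
```

>>> {"name": "servo_tool", "arguments": {
  "targets": [
    {"offset": [0,0,0.002],"dr": [0,0,0]},
    {"offset": [0,0,0.004],"dr": [0,0,0]},
    {"offset": [0,0,0.006],"dr": [0,0,0]},
    {"offset": [0,0,0.008],"dr": [0,0,0]},
    {"offset": [0,0,0.008],"dr": [0,0,0]},
    {"offset": [0,0,0.008],"dr": [0,0,0]},
    {"offset": [0,0,0.008],"dr": [0,0,0]},
    {"offset": [0,0,0.008],"dr": [0,0,0]}
  ]
}}

```text
time_s: 22.32
position: [0.4609, 0.0357, 0.0898]
tcp_rot: [[-0.999, -0.051, 0.001], [-0.051, 0.999, -0.0], [-0.001, -0.0, -1.0]]
force: [0.1, 0.0, 4.0]
opening: 0.184
grasp_force: 30.0
```

```bash
echo '[0.461,0.036,0.09,92.9]'>cmd.json; python3 plan.py
```

```text
22.3167 [0.4609 0.0357 0.0898] cmd [0.461, 0.036, 0.09, 92.9] yaw 92.9 z [ 8.e-04 -1.e-04 -1.e+00] [0.07 0.02 4.03] 15.980025788707206 29.99692783690989
```

>>> {"name": "servo_tool", "arguments": {
  "targets": [
    {"offset": [0,0,0.001],"dr": [0,0,0]},
    {"offset": [0,0,0.002],"dr": [0,0,0]},
    {"offset": [0,0,0.003],"dr": [0,0,0]},
    {"offset": [0,0,0.004],"dr": [0,0,0]},
    {"offset": [0,0,0.004],"dr": [0,0,0]},
    {"offset": [0,0,0.004],"dr": [0,0,0]},
    {"offset": [0,0,0.004],"dr": [0,0,0]},
    {"offset": [0,0,0.004],"dr": [0,0,0]},
    {"offset": [0,0,0.004],"dr": [0,0,0]},
    {"offset": [0,0,0.004],"dr": [0,0,0]}
  ]
}}

```text
time_s: 23.15
position: [0.461, 0.0357, 0.0859]
tcp_rot: [[-0.999, -0.051, 0.001], [-0.051, 0.999, -0.0], [-0.001, -0.0, -1.0]]
force: [-0.8, 0.2, 7.7]
opening: 0.18
grasp_force: 30.0
```

>>> {"name": "servo_tool", "arguments": {
  "targets": [
    {"offset": [0,0,0],"dr": [0,0,0]},
    {"offset": [0,0,0],"dr": [0,0,0]},
    {"offset": [0,0,0],"dr": [0,0,0]},
    {"offset": [0,0,0],"dr": [0,0,0]},
    {"offset": [0,0,0],"dr": [0,0,0]},
    {"offset": [0,0,0],"dr": [0,0,0]},
    {"offset": [0,0,0],"dr": [0,0,0]},
    {"offset": [0,0,0],"dr": [0,0,0]},
    {"offset": [0,0,0],"dr": [0,0,0]},
    {"offset": [0,0,0],"dr": [0,0,0]},
    {"offset": [0,0,0],"dr": [0,0,0]},
    {"offset": [0,0,0],"dr": [0,0,0]}
  ]
}}

```text
time_s: 24.15
position: [0.461, 0.0357, 0.0859]
tcp_rot: [[-0.999, -0.051, 0.001], [-0.051, 0.999, -0.0], [-0.001, -0.0, -1.0]]
force: [-0.4, -0.5, 6.5]
opening: 0.181
grasp_force: 30.0
```

```bash
python3 - <<'E'
from h import *
from rig import viewer,bot
import pickle
F=[]
for i in range(6):
    s=viewer.capture("side");st=bot.read_state();F.append(st["force"])
print(np.array(F).round(2),st["position"],st["opening"]*87)
E
```

```text
[[ 0.25 -0.14  7.19]
 [-0.6  -0.2   7.45]
 [-0.37  0.4   7.34]
 [ 0.41  0.12  7.2 ]
 [-0.11  0.42  7.8 ]
 [-0.38  0.49  7.39]] [0.46097445 0.0357384  0.08592759] 15.64510648476683
```

The measured 7.4 N plus about 1.5 N of cap weight gives roughly 9 N. The cap's height implies about 10 N, with the flange about 6 mm clear. Handing in.

```bash
python3 -c "
from rig import ticket
print(ticket.hand_in())"
```

```text
the job is handed in; nothing more can be done
None
```

The job is handed in: the ball is in the bore, the tongs stand upright in their stand, and I'm still gripping the cap, ears in line, pushing on the ball with about 9–10 N with the flange about 6 mm off the body; the hand-in returned no verdict.

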